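# Set up the folding funnel stand

## Task

Set up the funnel stand: swing its folded brace out by the peg until it snaps fully into its end notch, then pick up the wooden funnel board by its handle and lay it over the deck, large-hole end over the brace and in line with the stand, so that the blind socket under the handle drops onto the deck's locating pin. Press the board fully down onto the deck against the springy ring and finish while still holding it down there, without letting go; leave the bottle, funnel and jar where they stand.

Things in the scene. Friction and masses are not known exactly. Their poses are not given: they have to be found in the camera images.
- stand: Fixed steel stand screwed to the bench: foot 120 x 120 x 10 mm, round column, grey deck 84 x 84 mm whose top is 80 mm above the bench. Origin on the bench right below the pin, z up. The swung-out brace points along its +x; the brace hinge is on its -y side. The finished board lies along x, large hole towards +x, its underside on the deck (80 mm above this origin).
- pin_tip (a point): Tip of the upright locating pin at the middle of the deck, 94 mm above the bench. Pin 12 mm in diameter, 14 mm tall, its upper 6 mm tapered to 4 mm. Round it lies a black rubber ring, 52 mm across, standing 5 mm above the deck on springs: it starts to yield at 6 N and is level with the deck at 10 N, and lifts the board again if let go.
- brace (a joint): Hinge of the brace about a vertical axis, rad: 0 = folded, grows anticlockwise seen from above, 2.0 = end stop (fully out). It stays where it is left below about 0.8 rad; from there a spring detent pushes back with up to about 2.5 N at the peg (most near 1.5 rad) until about 1.7 rad, and from about 1.75 rad on it draws the brace to the stop by itself and keeps it there with about 2 N at the peg.
- brace_hinge (a point): Point on the brace's vertical hinge axis, at stand x = 20 mm, y = -70 mm, at the height of brace_peg.
- brace_peg (a point): Middle of the upright black peg near the brace's end, 90 mm from the hinge axis: 16 mm in diameter, 36 mm tall, from 80 to 116 mm above the bench (this point at 98 mm). The brace is a flat steel bar 18 mm wide with its top 80 mm above the bench; from the peg a tab 18 mm wide and 60 mm long sticks out at a right angle (towards the pin side when swung out) to carry the board's end.
- board: Loose wooden funnel board, about 0.3 kg, 210 x 80 x 16 mm, lying flat on the bench. Origin at the mouth of the blind socket in its underside (17 mm diameter, 16 mm deep), right below the handle; z up, x along the board towards the large-hole end. The board reaches from x = -90 to x = +120 mm and y = -40 to +40 mm.
- board_grip (a point): Centre of the board's black handle block, 33 mm above the board's underside, straight above the socket. The block is 18 mm thick (board x), 50 mm long (board y) and rises from 20 to 50 mm above the underside (a 30 x 60 mm flange, 4 mm thick, lies below it). Pinch it across its 18 mm thickness, from above.
- big_hole (a point): Centre of the large round hole (50 mm) in the board's top face, 72 mm from the handle along board +x. The other end has a 30 mm hole.
- bottle: Bystander: amber bottle, 68 mm diameter, 150 mm tall; origin at the centre of its underside. Not to be disturbed.
- funnel: Bystander: glass funnel standing mouth down, 96 mm across, 85 mm tall; origin at the centre of its underside. Not to be disturbed.
- jar: Bystander: small glass jar, 48 mm diameter, 55 mm tall; origin at the centre of its underside. Not to be disturbed.
Not all that is in view belongs to the job. What is shaped like the board but turquoise is not meant.

How it is judged:
By the outcome, as a careful person would: the job done as asked, in the order asked, and still so for the second after the job is handed in, while the arm keeps its last pose, push and grip.
It also fails if it takes over 54 s, if anything falls off the work surface, if the arm or the gripper's body presses on something with over 40 N, if the wrist force passes 120 N, or if a joint passes its speed limit or range.

## Robot

A 6-joint arm with a two-finger parallel gripper is mounted at the origin on the work surface. World frame = base frame: x ahead of the robot, y to its left, z up, the work surface at z = 0. Lengths are in m, angles in degrees, forces in N, time in s.
With the tool pointing down it reaches from about 0.25 to 0.8 m from the base axis. Payload 3.9 kg.
Tool frame: the origin (TCP) lies at the very end of the fingers, on their centre line; the grasp point (between the pads) lies 19 mm behind it (hold_point_z is the distance from the TCP to the grasp point, in m); z points along the fingers, y is the direction in which the jaws open and shut (so a half turn about z gives the same grasp; the last joint's range is limited). The gripper opens to 85 mm and grips with 20 to 120 N. Pads are 22 mm wide; open, the fingers measure 114 mm over their backs; the gripper's body (76 mm by 85 mm) begins 54 mm behind the grasp point. The pads swing forward as they close: fully open they stand 13 mm farther back than shut.
Start: joints at [-64.114, 14.897, -7.913, 67.191, 0, 90], TCP at [0.229, -0.472, 0.231] pointing down, gripper open.
Joint ranges: [-159.42, 159.42], [-47.68, 98.78], [-73.54, 78.23], [-108.79, 121.32], [-90, 84.71], [-180, 180]. Speed limits (degrees/s): [147.25, 147.25, 180, 180, 180, 180].

## Interface

Orientations are given as [roll, pitch, yaw] about the fixed x, y, z axes, in that order (R = Rz(yaw) Ry(pitch) Rx(roll)).
In Python, from bench import * gives the robot as it stands.
- The arm moves only by the shell command python3 -m pendant 'ROWS' [FORCE]. ROWS is JSON, a list that holds one entry, the list of rows, each a list of 7 numbers: the shift along the tool's x, y, z normalised to -1 to 1, where 1 is 0.25 m, then the turn, a rotation vector about the tool's x, y, z normalised to -1 to 1, where 1 is pi/4 rad, then the opening, from -1 (shut) to 1 (fully open). A call has 1 to 20 rows; each row is the pose to reach, as a shift and turn from the pose commanded when the call began, along the tool's axes at that moment; what a row does not reach only later rows make up. A row lasts 1/8 s, in which the tool goes at most 62.5 mm and 10.7 degrees, less where a joint would pass 70% of its speed; a pose out of reach is approached as far as the arm can. A call with a number of a shift or a turn outside -1 to 1 is refused whole. A call with a gripper value outside its range is refused whole. The fingers move at their own pace and stop on an object; FORCE is the grip in N (left out, the last holds). Time passes only in rows, so rows that repeat a pose let the fingers close. It gives the time, the measured TCP pose, the force and the opening at its end, in the units of the state.
- state(): the state, without advancing time (a new reading comes with each control period).
- capture(name): name is "scene" or "top" or "wrist"; returns a dict with "color" (420x560x3 uint8, blue, green, red), "depth" (420x560 float32, m along the optical axis (not along the pixel's ray), 0 where there is no reading), "K" (3x3 intrinsics, pixels), "origin" and "orientation" of the camera in the world. Camera axes: x right, y down, z forward; pixel columns grow to the right and rows downward; lengths in m; the calibration is good to about 2 mm. A picture is of the moment at which its call begins.
- job_done(): hands the job in, once; it reports no verdict.
Trained networks look in a picture, given as the dict that the camera call returned (one of the last four; its "shot" number tells which), for a name from the list of things; names that differ only in an ending like _2 or _b are one class to them, and where a whole thing is asked for, a point or a joint stands for the part that bears it (a point fixed in the world has none). Each returns a list of dicts, best first, with "p" (0 to 1); they miss things now and then, are a little off and sometimes report something else, mostly with a low value. They report only what shows in the picture. A call takes as long as a camera call. They do not tell look-alikes from the thing itself.
- recognise(picture, query): "rect" ([left, top, right, bottom] in pixels, round what is visible of it).
- outline_of(picture, query): "mask" (420x560 bool, what is visible of it) and "rect" ([left, top, right, bottom] in pixels, round what is visible of it).
- landmark_of(picture, query): "pixel" ([row, column] in pixels: a listed point, or the origin of a listed thing).
The state is a dict: "time_s": time; "q": joint angles; "qvel": joint speeds; "joint_torque": joint torques, N m; "tcp_pos": TCP position; "tcp_rot": TCP orientation; "wrist_force": force on the tool from outside, world axes, zero at the start; "torque": the same for the moment, N m; "finger_gap": finger opening in m.
Only numpy, scipy, OpenCV 4.12 (cv2) and the standard library are available. Lean on these libraries where they do the work, as an engineer would, in place of code of your own. Each camera call takes 0.05 s, during which the arm holds its last target.

## Working session

There is one attempt and no reset: what is moved stays moved. The work goes in short steps, Python scripts to look and compute and a shell command to move; the robot and the scene stay as the last step left them, time stands still between calls to the robot, and variables do not carry over. Pictures are saved under pics/ and viewed, and the job is handed in when it is done.

```bash
ls; mkdir -p pics; cat > h.py <<'E'
from bench import *
import numpy as np, cv2
from scipy.spatial.transform import Rotation as R
def cam_T(p):
    o=np.array(p["orientation"],float)
    M=R.from_euler('xyz',o,degrees=True).as_matrix() if o.shape==(3,) else o
    return M,np.array(p["origin"],float)
def pix2w(p,r,c,z=None,d=None):
    M,o=cam_T(p);K=np.array(p["K"])
    ray=M@np.array([(c-K[0,2])/K[0,0],(r-K[1,2])/K[1,1],1.])
    if z is not None: return o+ray*(z-o[2])/ray[2]
    if d is None: d=p["depth"][int(round(r)),int(round(c))]
    return o+ray*d
def w2pix(p,X):
    M,o=cam_T(p);K=np.array(p["K"]);v=K@(M.T@(np.array(X)-o));return v[1]/v[2],v[0]/v[2]
E
python3 - <<'E'
from h import *
print(state())
for n in ["scene","top","wrist"]:
    p=capture(n);cv2.imwrite(f"pics/a_{n}.png",p["color"]);print(n,p["origin"],p["orientation"],p["K"][0][0])
    for q in ["stand","pin_tip","brace_hinge","brace_peg","board","board_grip","big_hole","bottle","funnel","jar"]:
        try:
            if q in("stand","board","bottle","funnel","jar"): print(q,[(round(x["p"],2),np.round(x["rect"])) for x in recognise(p,q)][:3])
            print(q,[(round(x["p"],2),np.round(x["pixel"],1)) for x in landmark_of(p,q)][:3])
        except Exception as e: print(q,e)
E
```

```text
pics
{'time_s': 0.0, 'q': array([-6.41143605e+01,  1.49362585e+01, -7.98832870e+00,  6.71931681e+01,
        1.37980871e-03,  9.00010857e+01]), 'qvel': array([ 0.05201222,  0.14993182, -0.05723943, -0.10034691, -0.08349373,
       -0.04449559]), 'joint_torque': array([-1.52338820e-03, -4.05677783e+01,  2.53922617e+01,  1.85873627e-02,
       -7.19190621e-05, -1.86368233e-06]), 'tcp_pos': array([ 0.22889189, -0.47166741,  0.23044318]), 'tcp_rot': array([-1.79882245e+02, -1.37757450e-03,  2.58845510e+01]), 'wrist_force': array([ 0.80526754, -0.33505144,  0.39988526]), 'torque': array([-0.06710011,  0.00403295,  0.03401175]), 'finger_gap': 0.08521186215141627}
scene [0.96527975 0.67574591 0.85035688] [-137.34761201   -0.88461338  141.48450159] 433.9935513495646
stand [(0.82, array([166., 142., 241., 232.]))]
stand [(0.7, array([286.2, 195.9])), (0.61, array([207.1, 197.3]))]
pin_tip [(0.65, array([181.6, 187. ]))]
brace_hinge [(0.9, array([162.6, 211.5]))]
brace_peg [(0.94, array([147.7, 236. ]))]
board [(0.97, array([272., 257., 364., 296.])), (0.79, array([360., 196., 444., 258.])), (
[... 1548 characters left out ...]
, array([291., 114., 315., 148.])), (0.39, array([393., 194., 426., 240.]))]
bottle [(0.78, array([135.6, 301.2])), (0.36, array([272.2, 335.1]))]
funnel [(0.61, array([337., 110., 368., 143.])), (0.48, array([207., 182., 281., 255.]))]
funnel [(0.71, array([126.2, 354.4]))]
jar [(0.52, array([391., 192., 424., 236.])), (0.49, array([323., 263., 342., 282.]))]
jar [(0.55, array([273.1, 332.9]))]
wrist [ 0.29387409 -0.44251769  0.37356856] [ 1.63521636e+02 -3.87299953e-02 -6.41423723e+01] 340.1543627437301
stand []
stand []
pin_tip []
brace_hinge []
brace_peg []
board [(0.61, array([ 0.,  2., 99., 73.]))]
board []
board_grip []
big_hole []
bottle []
bottle []
funnel []
funnel []
jar []
jar []
```

View pics/a_scene.png

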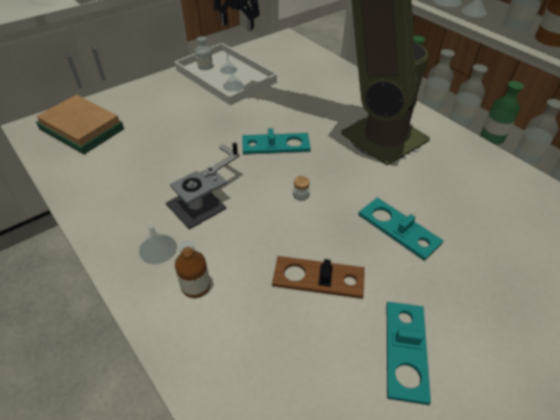

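View pics/a_top.png

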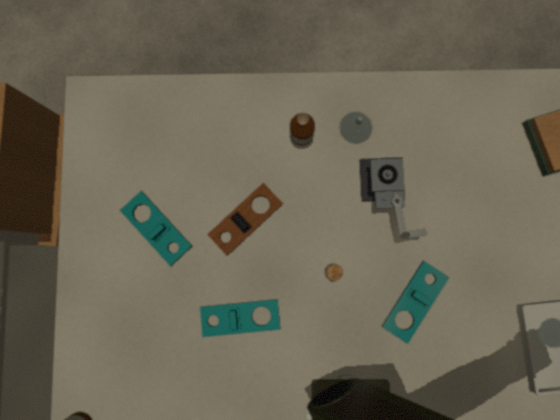

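The wooden board, with its black handle, is at top (245,219) and scene (320,277). The three look-alikes at top (156,229), (240,317) and (415,302) are turquoise, so they are not meant. Stand pin is at top (388,175), brace end at about (404,235). Next I'll check this in an enlarged crop and measure.

```bash
python3 - <<'E'
from h import *
p=capture("top");c=p["color"]
a=cv2.resize(c[170:270,195:295],(400,400),interpolation=cv2.INTER_CUBIC)
b=cv2.resize(c[150:250,345:445],(400,400),interpolation=cv2.INTER_CUBIC)
cv2.imwrite("pics/b.png",np.hstack([a,b]))
s=capture("scene");c=s["color"]
a=cv2.resize(c[230:330,260:380],(400,333),interpolation=cv2.INTER_CUBIC)
b=cv2.resize(c[130:230,155:275],(400,333),interpolation=cv2.INTER_CUBIC)
cv2.imwrite("pics/b2.png",np.hstack([a,b]))
for n,P in (("top",p),("scene",s)):
    for q,z in (("board",0),("board_grip",.033),("big_hole",.016),("pin_tip",.094),("brace_peg",.098),("brace_hinge",.098),("stand",0),("bottle",0),("funnel",0),("jar",0)):
        print(n,q,[(round(x["p"],2),np.round(x["pixel"],1),np.round(pix2w(P,*x["pixel"],z=z),3)[:2]) for x in landmark_of(P,q)][:4])
    for q in ("board","brace_peg","pin_tip"):
        for x in outline_of(P,q)[:4]:
            r,cc=np.nonzero(x["mask"]);print(q,round(x["p"],2),len(r),x["rect"],np.median(P["color"][r,cc],0))
E
```

```text
top board [(0.93, array([315.2, 233.4]), array([0.27, 0.31])), (0.73, array([224.7, 242.1]), array([0.515, 0.287])), (0.64, array([293.4, 419.7]), array([ 0.326, -0.193]))]
top board_grip [(0.89, array([221.1, 237.2]), array([0.523, 0.297])), (0.89, array([321.3, 235.5]), array([0.259, 0.3  ])), (0.75, array([296.3, 420.1]), array([ 0.321, -0.185])), (0.72, array([230.7, 155.9]), array([0.499, 0.516]))]
top big_hole [(0.95, array([204.7, 257.8]), array([0.569, 0.242])), (0.65, array([313.6, 260.7]), array([0.276, 0.235])), (0.62, array([320.3, 401.4]), array([ 0.258, -0.138])), (0.61, array([211.1, 140.4]), array([0.554, 0.565]))]
top pin_tip [(0.91, array([171.8, 386.5]), array([ 0.642, -0.094]))]
top brace_peg [(0.96, array([236.2, 406.1]), array([ 0.476, -0.138])), (0.64, array([224.5, 242.7]), array([0.509, 0.275])), (0.61, array([203.7, 400. ]), array([ 0.559, -0.125]))]
top brace_hinge [(0.67, array([203.4, 399.4]), array([ 0.559, -0.124]))]
top stand []
top bottle [(0.92, array([136.9, 302.7]), array([0.761, 0.117]))]
top funnel [(0.59, array([128.9, 355.8]), array([ 0.782, -0
[... 1355 characters left out ...]
 [(0.67, array([166. , 210.5]), array([ 0.57 , -0.114]))]
scene stand [(0.88, array([208. , 195.1]), array([ 0.642, -0.096])), (0.54, array([147.7, 236.2]), array([ 0.41 , -0.242]))]
scene bottle [(0.91, array([287.1, 194.7]), array([0.772, 0.121]))]
scene funnel [(0.66, array([247.1, 158.7]), array([ 0.782, -0.035]))]
scene jar [(0.72, array([196.8, 299.1]), array([0.393, 0.042]))]
board 0.98 2793 [272.5, 254.7, 365.2, 299.1] [ 42.  71. 107.]
board 0.86 1401 [238.8, 126.8, 312.5, 154.2] [109. 116.  33.]
board 0.75 3682 [385.1, 300.0, 432.9, 404.3] [109. 116.  32.]
brace_peg 0.63 411 [203.2, 139.2, 237.9, 177.5] [104. 112. 111.]
pin_tip 0.28 1486 [172.7, 240.5, 209.9, 297.4] [44.  67.5 89. ]
```

View pics/b.png

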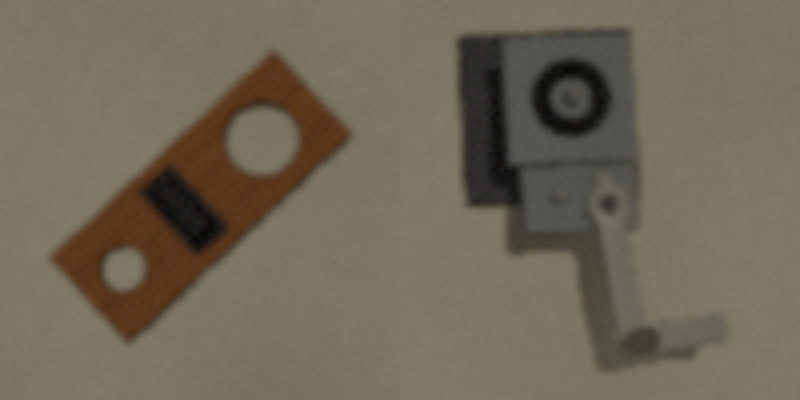

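View pics/b2.png

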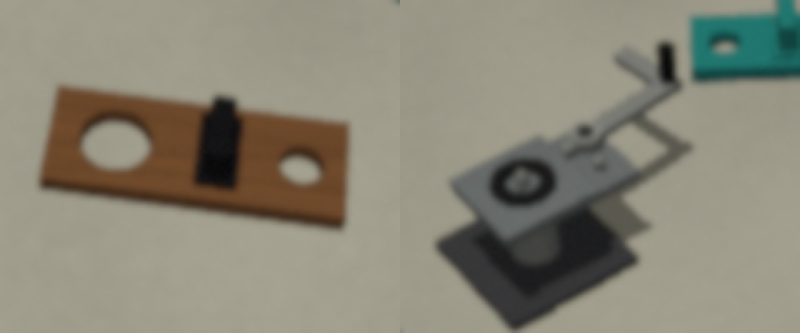

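The crops confirm the wooden board and show the stand with its brace half folded, the peg at top (404,234). Refining the poses from depth.

```bash
python3 - <<'E'
from h import *
def cloud(P,roi):
    r0,r1,c0,c1=roi
    rr,cc=np.mgrid[r0:r1,c0:c1]
    M,o=cam_T(P);K=np.array(P["K"]);d=P["depth"][r0:r1,c0:c1]
    v=np.stack([(cc-K[0,2])/K[0,0]*d,(rr-K[1,2])/K[1,1]*d,d],-1)
    return v@M.T+o, P["color"][r0:r1,c0:c1], d>0
for n,roi,roib in (("top",(145,250,345,440),(175,270,195,295)),("scene",(125,235,155,250),(240,310,260,380))):
    P=capture(n)
    X,c,ok=cloud(P,roi)
    m=ok&(abs(X[...,2]-.08)<.012)
    pts=X[m]
    print(n,"deck-ish n",m.sum(),"z med",np.median(pts[:,2]))
    # restrict to deck near pin
    hi=ok&(X[...,2]>.1)
    print(" peg-high pts",hi.sum(),X[hi].mean(0) if hi.any() else None)
    dk=pts[pts[:,0]>.605]
    rc=cv2.minAreaRect((dk[:,:2]*1000).astype(np.float32));print(" deck rect",rc)
    # ring
    dark=m&(c.max(-1)<45)&(np.hypot(X[...,0]-.64,X[...,1]+.1)<.035)
    if dark.sum()>5: print(" ring",dark.sum(),X[dark].mean(0), cv2.minEnclosingCircle((X[dark][:,:2]*1000).astype(np.float32)))
    X,c,ok=cloud(P,roib)
    hsv=cv2.cvtColor(c,cv2.COLOR_BGR2HSV)
    w=ok&(hsv[...,0]<22)&(hsv[...,1]>110)
    n_,lab,st,_=cv2.connectedComponentsWithStats(w.astype(np.uint8));k=1+np.argmax(st[1:,4]);w=lab==k
    w&=abs(X[...,2]-.016)<.008
    print(" board z",np.median(X[w][:,2]),"rect",cv2.minAreaRect((X[w][:,:2]*1000).astype(np.float32)))
    h=ok&(X[...,2]>.038);print(" handle",h.sum(),X[h].mean(0), cv2.minAreaRect((X[h][:,:2]*1000).astype(np.float32)))
    np.savez(f"c_{n}.npz",**{k:P[k] for k in("color","depth","K","origin","orientation")})
E
```

```text
top deck-ish n 1694 z med 0.07983044078008095
 peg-high pts 39 [ 0.47987396 -0.13226517  0.11373807]
 deck rect ((643.212890625, -97.47830963134766), (75.34567260742188, 84.8079833984375), 1.2502236366271973)
 ring 178 [ 0.63774955 -0.09835664  0.08536113] ((638.19091796875, -98.48393249511719), 25.096290588378906)
 board z 0.016081818955642313 rect ((531.3507080078125, 277.90875244140625), (78.53857421875, 207.32821655273438), 42.91917419433594)
 handle 128 [0.52157977 0.28986137 0.04936144] ((521.719970703125, 290.1604919433594), (50.062294006347656, 17.708478927612305), 42.163604736328125)
scene deck-ish n 1390 z med 0.08146165678221229
 peg-high pts 44 [ 0.48183316 -0.1323242   0.11183481]
 deck rect ((642.5443115234375, -97.82586669921875), (77.51608276367188, 87.53406524658203), 2.044158697128296)
 ring 103 [ 0.64046151 -0.09378162  0.0872998 ] ((639.7412109375, -95.54349517822266), 23.94590187072754)
 board z 0.01740932558628272 rect ((533.3076782226562, 279.55487060546875), (80.01356506347656, 204.7693634033203), 42.457454681396484)
 handle 167 [0.5252917  0.29175854 0.05011342] ((522.3298950195312, 289.2691955566406), (51.712127685546875, 17.846033096313477), 43.077247619628906)
```

```bash
cat >> h.py <<'E'
def plan(wps,start=None):
    s=state();x0=np.array(s["tcp_pos"]);y0=s["tcp_rot"][2]
    if start is not None: x0,y0=np.array(start[:3],float),start[3]
    a=np.radians(y0);M=np.array([[np.cos(a),np.sin(a),0],[np.sin(a),-np.cos(a),0],[0,0,-1]])
    for w in wps:
        d=M.T@(np.array(w[:3])-x0)/.25;t=-((w[3]-y0+180)%360-180)/45
        print("[%.3f,%.3f,%.3f,0,0,%.3f,g]"%(*d,t))
E
python3 - <<'E'
from h import *
# via then pre pose
plan([(.38,-.27,.23,16)])
plan([(.4746,-.0875,.23,8.2),(.4746,-.0875,.092,8.2)],start=(.38,-.27,.23,16))
E
```

```text
[0.896,-0.465,0.005,0,0,0.220,g]
[0.565,-0.597,0.000,0,0,0.173,g]
[0.565,-0.597,0.552,0,0,0.173,g]
```

```bash
python3 -m pendant '[[[0.45,-0.23,0,0,0,0.11,-1],[0.895,-0.465,0,0,0,0.22,-1],[0.895,-0.465,0,0,0,0.22,-1],[0.895,-0.465,0,0,0,0.22,-1],[0.895,-0.465,0,0,0,0.22,-1],[0.895,-0.465,0,0,0,0.22,-1],[0.895,-0.465,0,0,0,0.22,-1]]]' 60
python3 -m pendant '[[[0.28,-0.30,0,0,0,0.09,-1],[0.565,-0.597,0,0,0,0.173,-1],[0.565,-0.597,0,0,0,0.173,-1],[0.565,-0.597,0,0,0,0.173,-1],[0.565,-0.597,0.2,0,0,0.173,-1],[0.565,-0.597,0.4,0,0,0.173,-1],[0.565,-0.597,0.552,0,0,0.173,-1],[0.565,-0.597,0.552,0,0,0.173,-1],[0.565,-0.597,0.552,0,0,0.173,-1]]]'
python3 - <<'E'
from h import *
p=capture("wrist");cv2.imwrite("pics/c_w.png",p["color"])
t=capture("scene");cv2.imwrite("pics/c_s.png",cv2.resize(t["color"][100:260,130:330],(800,640)[:2])[:600])
for P in(p,t):
  for q,z in (("pin_tip",.094),("brace_peg",.098),("brace_hinge",.098)):
    print(q,[(round(x["p"],2),np.round(x["pixel"],1),np.round(pix2w(P,*x["pixel"],z=z),3)[:2]) for x in landmark_of(P,q)][:3])
E
```

```text
time_s: 4.78
tcp_pos: [0.3791, -0.2711, 0.2313]
tcp_rot: [180.0, 0.0, 15.9]
wrist_force: [0.0, -0.7, -0.1]
finger_gap: 0.0
time_s: 5.9
tcp_pos: [0.4752, -0.0889, 0.0945]
tcp_rot: [180.0, -0.1, 8.1]
wrist_force: [1.1, -0.1, 0.2]
finger_gap: 0.0003
pin_tip []
brace_peg [(0.74, array([287.3, 390. ]), array([ 0.479, -0.137]))]
brace_hinge [(0.6, array([ 69.9, 406.9]), array([ 0.569, -0.123]))]
pin_tip [(0.65, array([180.5, 189.2]), array([ 0.64 , -0.104]))]
brace_peg [(0.82, array([148.5, 236.1]), array([ 0.476, -0.134]))]
brace_hinge [(0.65, array([162.4, 208.4]), array([ 0.567, -0.13 ])), (0.54, array([207.2, 195.8]), array([ 0.677, -0.009]))]
```

View pics/c_w.png

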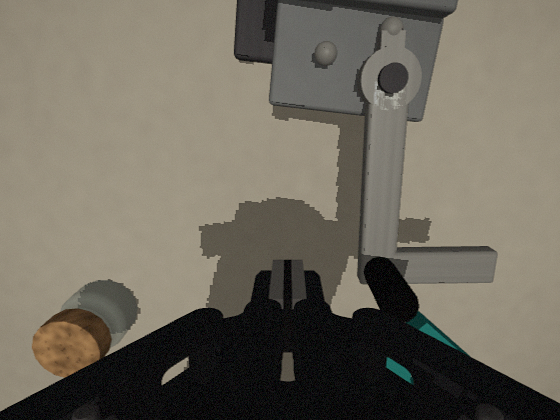

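View pics/c_s.png

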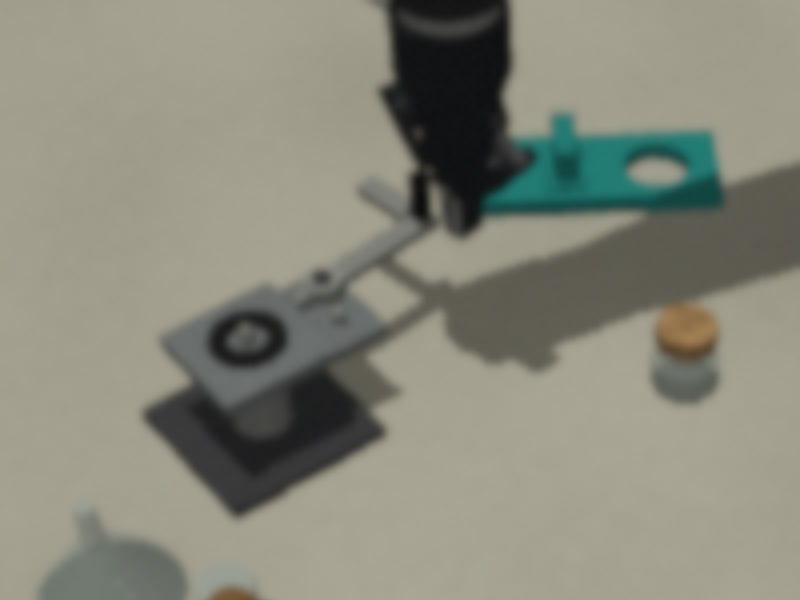

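The fingers stand on the +y side of the peg (wrist picture, peg about (385,280), fingers (288,280)) and clear of it. Next is the arc.

```bash
python3 - <<'E'
from h import *
H=np.array([.5685,-.1205]);
def w(th,off):
    a=np.radians(th);u=np.array([np.cos(a),np.sin(a)]);t=np.array([-u[1],u[0]])
    p=H+.09*u-off*t; return (p[0],p[1],.0945,th+180)
plan([w(-171.8,.02)]+[w(t,.02) for t in range(-165,-95,7)]+[w(-97,.02)],start=(.4752,-.0889,.0945,8.2))
E
```

```text
[-0.009,0.098,0.000,0,0,-0.000,g]
[-0.016,0.142,0.000,0,0,-0.151,g]
[-0.017,0.187,0.000,0,0,-0.307,g]
[-0.014,0.231,0.000,0,0,-0.462,g]
[-0.004,0.275,0.000,0,0,-0.618,g]
[0.010,0.318,0.000,0,0,-0.773,g]
[0.030,0.359,0.000,0,0,-0.929,g]
[0.054,0.397,0.000,0,0,-1.084,g]
[0.083,0.431,0.000,0,0,-1.240,g]
[0.116,0.462,0.000,0,0,-1.396,g]
[0.152,0.489,0.000,0,0,-1.551,g]
[0.180,0.505,0.000,0,0,-1.662,g]
```

Two calls, since the turn per call is limited.

```bash
python3 -m pendant '[[[-0.009,0.05,0,0,0,0,-1],[-0.009,0.098,0,0,0,0,-1],[-0.016,0.142,0,0,0,-0.15,-1],[-0.017,0.187,0,0,0,-0.307,-1],[-0.014,0.231,0,0,0,-0.462,-1],[-0.004,0.275,0,0,0,-0.618,-1],[0.01,0.318,0,0,0,-0.773,-1],[0.01,0.318,0,0,0,-0.773,-1]]]'
python3 - <<'E'
from h import *
H=np.array([.5685,-.1205]);
def w(th,off):
    a=np.radians(th);u=np.array([np.cos(a),np.sin(a)]);t=np.array([-u[1],u[0]])
    p=H+.09*u-off*t; return (p[0],p[1],.0945,th+180)
plan([w(t,.02) for t in range(-130,-95,7)]+[w(-97,.02),w(-92,.02),w(-89,.02),w(-87,.02)],start=(*w(-137,.02)[:3],43))
p=capture("wrist");cv2.imwrite("pics/d_w.png",p["color"])
E
```

```text
time_s: 7.3
tcp_pos: [0.4881, -0.1671, 0.0931]
tcp_rot: [-180.0, 0.0, 42.8]
wrist_force: [-1.0, 0.1, 1.6]
finger_gap: -0.0001
[-0.007,0.044,0.000,0,0,-0.156,g]
[-0.009,0.089,0.000,0,0,-0.311,g]
[-0.005,0.134,0.000,0,0,-0.467,g]
[0.005,0.178,0.000,0,0,-0.622,g]
[0.019,0.221,0.000,0,0,-0.778,g]
[0.033,0.250,0.000,0,0,-0.889,g]
[0.049,0.278,0.000,0,0,-1.000,g]
[0.060,0.294,0.000,0,0,-1.067,g]
[0.067,0.304,0.000,0,0,-1.111,g]
```

View pics/d_w.png

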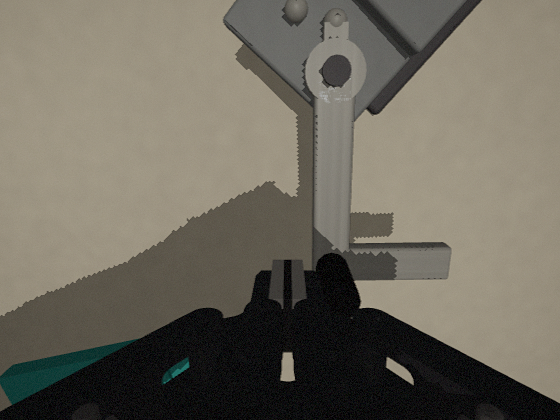

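The peg (335,280) now touches the finger and the brace follows it. Continuing the arc.

```bash
python3 -m pendant '[[[-0.007,0.044,0,0,0,-0.156,-1],[-0.009,0.089,0,0,0,-0.311,-1],[-0.005,0.134,0,0,0,-0.467,-1],[0.005,0.178,0,0,0,-0.622,-1],[0.019,0.221,0,0,0,-0.778,-1],[0.033,0.25,0,0,0,-0.889,-1],[0.049,0.278,0,0,0,-1,-1],[0.049,0.278,0,0,0,-1,-1],[0.049,0.278,0,0,0,-1,-1]]]'
python3 - <<'E'
from h import *
p=capture("wrist");cv2.imwrite("pics/e_w.png",p["color"])
E
```

```text
time_s: 8.48
tcp_pos: [0.5441, -0.2082, 0.0932]
tcp_rot: [-180.0, -0.0, 87.9]
wrist_force: [0.9, 0.8, -0.8]
finger_gap: -0.0001
```

View pics/e_w.png

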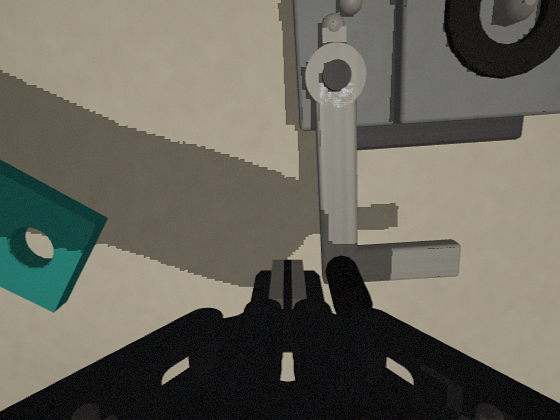

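The peg (345,275) has moved away from the finger, so the detent drew the brace on, and its nose sits at the stop knob (335,22). I'll nudge it lightly to confirm the stop.

```bash
python3 -m pendant '[[[0,0.02,0,0,0,0,-1],[0,0.032,0,0,0,0,-1],[0,0.032,0,0,0,0,-1]]]'
python3 -m pendant '[[[0,0.01,0,0,0,0,-1],[0,0.016,0,0,0,0,-1],[0,0.016,0,0,0,0,-1]]]'
```

```text
time_s: 8.9
tcp_pos: [0.5493, -0.2084, 0.0931]
tcp_rot: [-179.6, 0.0, 87.9]
wrist_force: [-7.8, 0.4, 5.4]
finger_gap: -0.0004
time_s: 9.28
tcp_pos: [0.5495, -0.2085, 0.093]
tcp_rot: [-179.3, 0.0, 87.9]
wrist_force: [-15.9, -0.1, 11.8]
finger_gap: -0.0
```

The stop is firm (16 N with no further motion). Backing off and lifting, then viewing the stand from the wrist to refine its pose.

```bash
python3 -m pendant '[[[0,-0.06,0,0,0,0,-1],[0,-0.12,0,0,0,0,-1],[0,-0.12,-0.25,0,0,0,-1],[0,-0.12,-0.5,0,0,0,-1],[0.1,-0.12,-0.7,0,0,0,1],[0.1,-0.12,-0.7,0,0,0,1],[0.1,-0.12,-0.7,0,0,0,1]]]'
python3 - <<'E'
from h import *
for n in("wrist","top"):
  p=capture(n);cv2.imwrite(f"pics/f_{n}.png",p["color"] if n=="wrist" else cv2.resize(p["color"][140:260,330:470],(800,686))[:600])
  np.savez(f"f_{n}.npz",**{k:p[k] for k in("color","depth","K","origin","orientation")})
  for q,z in (("pin_tip",.094),("brace_peg",.098),("brace_hinge",.098)):
    print(n,q,[(round(x["p"],2),np.round(x["pixel"],1),np.round(pix2w(p,*x["pixel"],z=z),4)[:2]) for x in landmark_of(p,q)][:2])
E
```

```text
time_s: 10.15
tcp_pos: [0.5273, -0.1828, 0.268]
tcp_rot: [180.0, 0.0, 88.0]
wrist_force: [0.3, -0.5, -0.2]
finger_gap: 0.0542
wrist pin_tip [(0.95, array([ 94.7, 407.6]), array([ 0.6359, -0.0995]))]
wrist brace_peg [(0.95, array([224. , 335.2]), array([ 0.5724, -0.2152]))]
wrist brace_hinge [(0.83, array([122.7, 327.5]), array([ 0.5652, -0.1206]))]
top pin_tip [(0.78, array([177.3, 387.9]), array([ 0.6275, -0.0975])), (0.55, array([223. , 237.9]), array([0.5132, 0.2875]))]
top brace_peg [(0.74, array([196.8, 434.6]), array([ 0.5755, -0.213 ]))]
top brace_hinge [(0.96, array([200.5, 399.2]), array([ 0.5668, -0.1234]))]
```

View pics/f_wrist.png

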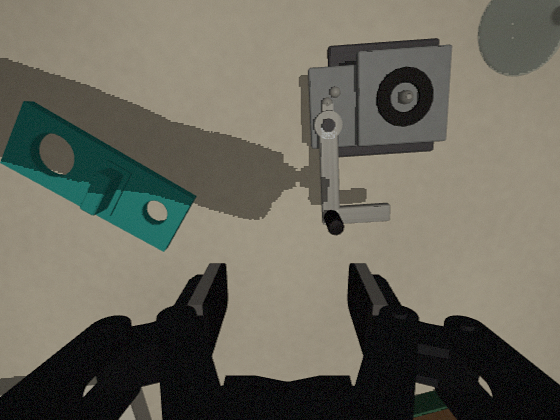

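View pics/f_top.png

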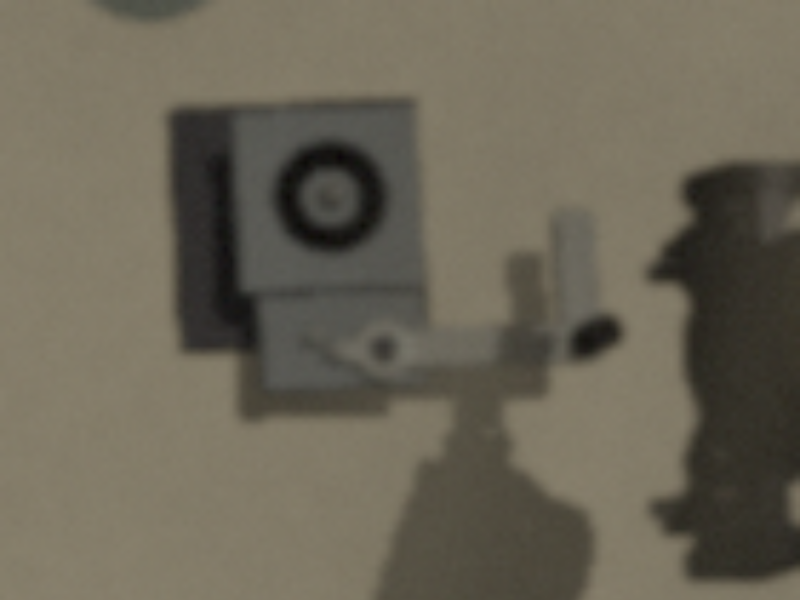

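The brace is fully out: peg at wrist (335,222), in line with the stand's x. Now fitting the deck and ring from the wrist depth, and planning the move to the board.

```bash
python3 - <<'E'
from h import *
P=dict(np.load("f_wrist.npz"))
rr,cc=np.mgrid[0:420,0:560];M,o=cam_T(P);K=P["K"];d=P["depth"]
X=np.stack([(cc-K[0,2])/K[0,0]*d,(rr-K[1,2])/K[1,1]*d,d],-1)@M.T+o
near=np.hypot(X[...,0]-.638,X[...,1]+.098)<.07
m=near&(abs(X[...,2]-.08)<.003)
print(m.sum(),np.median(X[m][:,2]))
m2=m&(X[...,0]>.604)
rc=cv2.minAreaRect((X[m2][:,:2]*1000).astype(np.float32));print("deck",rc)
ring=near&(abs(X[...,2]-.085)<.0015)&(np.hypot(X[...,0]-.638,X[...,1]+.098)<.03)
print("ring",ring.sum(),X[ring].mean(0),cv2.minEnclosingCircle((X[ring][:,:2]*1000).astype(np.float32)),cv2.minAreaRect((X[ring][:,:2]*1000).astype(np.float32)))
pin=near&(X[...,2]>.0915)&(np.hypot(X[...,0]-.638,X[...,1]+.098)<.02);print("pin",pin.sum(),X[pin].mean(0))
plan([(.53,-.06,.268,68),(.525,.06,.268,56)])
plan([(.522,.20,.268,46),(.5222,.2897,.15,42.8)],start=(.525,.06,.268,56))
E
```

```text
6899 0.07966703119472768
deck ((640.9824829101562, -100.66632843017578), (76.25606536865234, 84.04227447509766), 1.6144548654556274)
ring 1782 [ 0.63708255 -0.10028342  0.08470251] ((636.9383544921875, -100.66142272949219), 25.676881790161133) ((637.1541748046875, -100.63529968261719), (49.715553283691406, 50.92158126831055), 87.98429107666016)
pin 69 [ 0.63681965 -0.10102163  0.09295497]
[0.492,-0.006,-0.002,0,0,0.444,g]
[0.971,-0.043,-0.002,0,0,0.710,g]
[0.458,-0.323,0.000,0,0,0.222,g]
[0.755,-0.523,0.472,0,0,0.293,g]
```

```bash
python3 -m pendant '[[[0.25,0,0,0,0,0.22,1],[0.49,-0.01,0,0,0,0.44,1],[0.73,-0.025,0,0,0,0.57,1],[0.97,-0.045,0,0,0,0.71,1],[0.97,-0.045,0,0,0,0.71,1],[0.97,-0.045,0,0,0,0.71,1]]]'
python3 -m pendant '[[[0.23,-0.16,0,0,0,0.11,1],[0.458,-0.323,0,0,0,0.222,1],[0.755,-0.523,0.2,0,0,0.293,1],[0.755,-0.523,0.2,0,0,0.293,1],[0.755,-0.523,0.2,0,0,0.293,1]]]'
python3 - <<'E'
from h import *
P=capture("wrist");cv2.imwrite("pics/g_w.png",P["color"]);print(state()["tcp_pos"],state()["tcp_rot"])
rr,cc=np.mgrid[0:420,0:560];M,o=cam_T(P);K=np.array(P["K"]);d=P["depth"]
X=np.stack([(cc-K[0,2])/K[0,0]*d,(rr-K[1,2])/K[1,1]*d,d],-1)@M.T+o
near=np.hypot(X[...,0]-.522,X[...,1]-.29)<.04
h=near&(abs(X[...,2]-.05)<.004)
print(h.sum(),X[h].mean(0),cv2.minAreaRect((X[h][:,:2]*1000).astype(np.float32)))
near=np.hypot(X[...,0]-.532,X[...,1]-.278)<.13
b=near&(abs(X[...,2]-.016)<.003)
print(b.sum(),np.median(X[b][:,2]),cv2.minAreaRect((X[b][:,:2]*1000).astype(np.float32)))
E
```

```text
time_s: 11.3
tcp_pos: [0.5247, 0.0597, 0.2681]
tcp_rot: [180.0, 0.0, 56.1]
wrist_force: [0.2, 0.0, 0.7]
finger_gap: 0.0854
time_s: 11.92
tcp_pos: [0.5214, 0.29, 0.2156]
tcp_rot: [-179.9, 0.2, 43.0]
wrist_force: [-0.7, -1.3, 0.3]
finger_gap: 0.0852
[0.52180621 0.28854533 0.21688504] [1.79997981e+02 1.72291504e-01 4.28590867e+01]
997 [0.52121272 0.28837334 0.04930315] ((520.384765625, 287.2792053222656), (50.361473083496094, 17.760116577148438), 42.472293853759766)
11634 0.015708158023967744 ((530.6512451171875, 276.3690185546875), (80.17020416259766, 210.90911865234375), 42.8339729309082)
```

View pics/g_w.png

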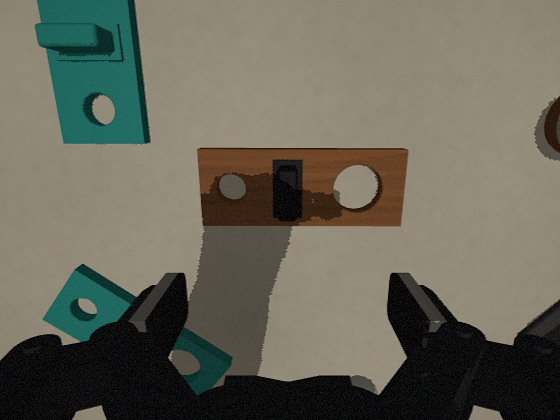

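The wooden board is centred between the jaws: large hole at (357,187) on the tool +y side, handle at (288,190). Descending and gripping.

```bash
python3 -m pendant '[[[0,0,0.2,0,0,0,1],[0,0,0.4,0,0,0,1],[0,0,0.6,0,0,0,1],[0,0,0.7,0,0,0,1],[0,0,0.763,0,0,0,1],[0,0,0.763,0,0,0,1],[0,0,0.763,0,0,0,0],[0,0,0.763,0,0,0,-1],[0,0,0.763,0,0,0,-1],[0,0,0.763,0,0,0,-1],[0,0,0.763,0,0,0,-1],[0,0,0.763,0,0,0,-1],[0,0,0.763,0,0,0,-1]]]' 90
python3 -c "
from h import *
s=state();print(s['tcp_pos'],s['tcp_rot'],s['wrist_force'],s['finger_gap'])"
```

```text
time_s: 13.6
tcp_pos: [0.5221, 0.29, 0.0284]
tcp_rot: [-180.0, -0.1, 42.9]
wrist_force: [-1.9, 0.4, 4.9]
finger_gap: 0.0161
[0.52205823 0.28997084 0.02844272] [-1.79998020e+02 -7.50402044e-02  4.28694042e+01] [-1.89237338  0.36832418  4.88292093] 0.01613675218646808
```

```bash
python3 -m pendant '[[[0,0,-0.05,0,0,0,-1],[0,0,-0.2,0,0,0,-1],[0,0,-0.4,0,0,0,-1],[0,0,-0.6,0,0,0,-1],[0,0,-0.66,0,0,0,-1],[0,0,-0.66,0,0,0,-1]]]'
python3 - <<'E'
from h import *
s=state();print(s['tcp_pos'],s['tcp_rot'],s['wrist_force'],s['torque'],s['finger_gap'])
P=capture("wrist");cv2.imwrite("pics/h_w.png",P["color"])
P=capture("scene");cv2.imwrite("pics/h_s.png",P["color"])
M,o=cam_T(P)
plan([(.56,.15,.193,22)]);plan([(.637,-.0995,.193,1.5)],start=(.56,.15,.193,22))
E
```

```text
time_s: 14.35
tcp_pos: [0.522, 0.2896, 0.1929]
tcp_rot: [180.0, -0.1, 42.8]
wrist_force: [0.6, -0.4, -4.8]
finger_gap: 0.0162
[0.52202361 0.28958039 0.19286907] [ 1.79980664e+02 -6.06957611e-02  4.28495004e+01] [ 0.59309597 -0.38692183 -4.76005243] [ 0.04079427 -0.0094415   0.02105558] 0.01622163247856817
[-0.262,0.514,-0.011,0,0,0.463,g]
[-0.088,1.041,0.000,0,0,0.456,g]
```

View pics/h_w.png

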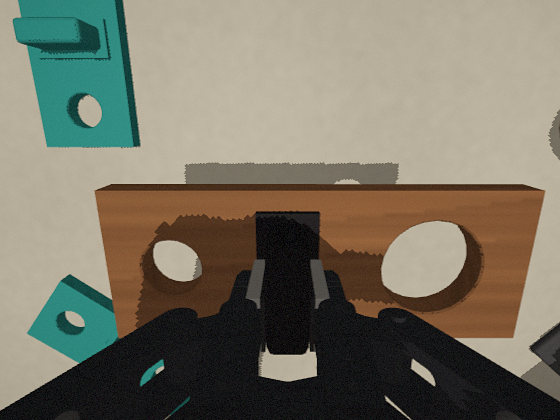

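View pics/h_s.png

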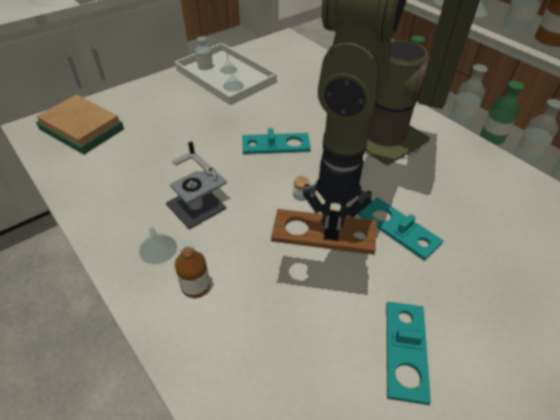

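The board is held level by its handle with the large hole on the right (wrist (425,258)). Measuring its pose in the tool frame, then carrying it.

```bash
python3 - <<'E'
from h import *
P=capture("wrist");s=state()
rr,cc=np.mgrid[0:420,0:560];M,o=cam_T(P);K=np.array(P["K"]);d=P["depth"]
X=np.stack([(cc-K[0,2])/K[0,0]*d,(rr-K[1,2])/K[1,1]*d,d],-1)@M.T+o
T=R.from_euler('xyz',s["tcp_rot"],degrees=True).as_matrix()
Y=(X-s["tcp_pos"])@T
hsv=cv2.cvtColor(P["color"],cv2.COLOR_BGR2HSV)
w=(d>0)&(hsv[...,0]<22)&(hsv[...,1]>90)&(abs(Y[...,2]-.012)<.012)
y=Y[w];A=np.c_[y[:,:2],np.ones(len(y))];c=np.linalg.lstsq(A,y[:,2],rcond=None)[0];print("plane",c,len(y))
top=w&(abs(Y[...,2]-(Y[...,:2]@c[:2]+c[2]))<.002)
y=Y[top]
print("x max",np.percentile(y[:,0],99.5),"y range",np.percentile(y[:,1],[.3,99.7]))
# far edge line
b=[(yy,y[abs(y[:,1]-yy)<.004][:,0].max()) for yy in np.arange(-.08,.11,.02)];b=np.array(b);f=np.polyfit(b[:,0],b[:,1],1);print("edge slope deg",np.degrees(np.arctan(f[0])),"x at y=0",f[1])
plan([(.58,.10,.193,20)]);plan([(.6375,-.0995,.193,1.5)],start=(.58,.10,.193,20))
E
```

```text
plane [0.00027652 0.00052777 0.0130067 ] 40826
x max 0.03746947093630623 y range [-0.08826384  0.12068029]
edge slope deg -0.03592383691387215 x at y=0 0.03767370724877403
[-0.338,0.716,-0.012,0,0,0.508,g]
[-0.057,0.829,0.000,0,0,0.411,g]
```

```bash
python3 -m pendant '[[[-0.08,0.18,-0.01,0,0,0.12,-1],[-0.17,0.36,-0.01,0,0,0.25,-1],[-0.26,0.54,-0.01,0,0,0.38,-1],[-0.338,0.716,-0.01,0,0,0.508,-1],[-0.338,0.716,-0.01,0,0,0.508,-1],[-0.338,0.716,-0.01,0,0,0.508,-1]]]'
python3 - <<'E'
from h import *
plan([(.639,-.099,.193,1.6)]);print(state()["tcp_pos"],state()["tcp_rot"])
E
```

```text
time_s: 15.25
tcp_pos: [0.5805, 0.1006, 0.1933]
tcp_rot: [-179.9, 0.2, 20.0]
wrist_force: [0.2, 0.5, -2.5]
finger_gap: 0.0162
[-0.053,0.830,0.001,0,0,0.408,g]
[0.58046695 0.10059549 0.19325443] [-179.92997198    0.19114041   19.97616294]
```

```bash
python3 -m pendant '[[[-0.013,0.2,0,0,0,0.1,-1],[-0.026,0.41,0,0,0,0.2,-1],[-0.04,0.62,0,0,0,0.3,-1],[-0.05,0.76,0,0,0,0.37,-1],[-0.053,0.83,0,0,0,0.408,-1],[-0.053,0.83,0,0,0,0.408,-1],[-0.053,0.83,0,0,0,0.408,-1]]]'
python3 - <<'E'
from h import *
s=state();print(s["tcp_pos"],s["tcp_rot"],s["wrist_force"],s["torque"])
for n in("wrist","scene","top"):
  P=capture(n);c=P["color"];
  if n=="scene": c=cv2.resize(c[60:240,120:320],(660,594))
  if n=="top": c=cv2.resize(c[100:260,330:500],(620,584))
  cv2.imwrite(f"pics/i_{n}.png",c)
E
```

```text
time_s: 16.12
tcp_pos: [0.6396, -0.0969, 0.1948]
tcp_rot: [-179.9, 0.1, 1.8]
wrist_force: [0.4, -0.1, -3.1]
finger_gap: 0.0164
[ 0.63958025 -0.09687533  0.19480852] [-1.79938108e+02  5.67347685e-02  1.76669636e+00] [ 0.39973025 -0.14789989 -3.13917299] [0.0090116  0.03520195 0.00699356]
```

View pics/i_wrist.png

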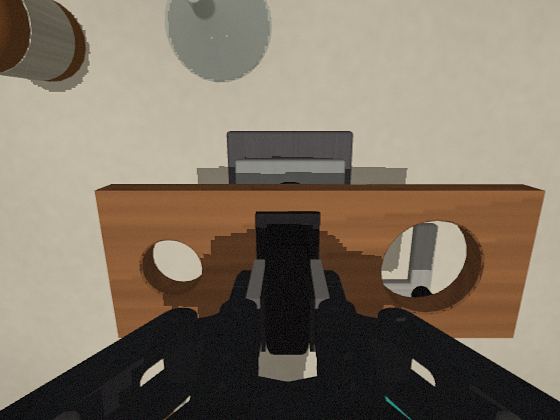

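View pics/i_scene.png

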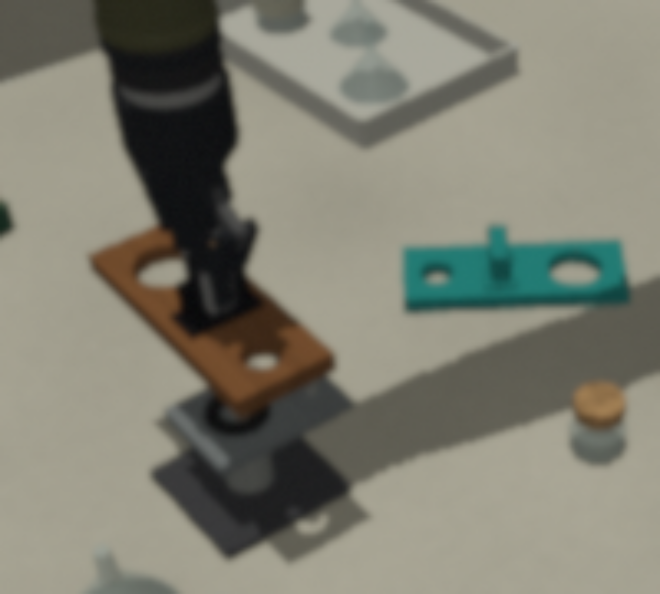

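View pics/i_top.png

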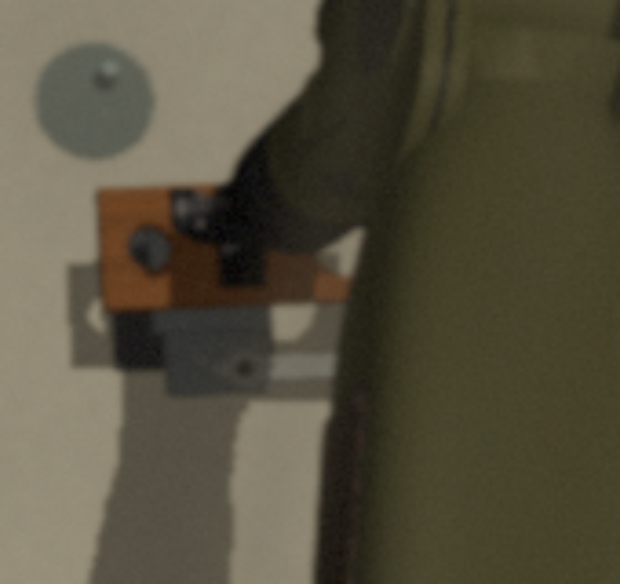

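Large hole is on the brace side and the board parallel to the deck edge. The far deck edge shows at wrist rows 160-183, columns 235-345, so I can measure deck against board in the same view.

```bash
python3 - <<'E'
from h import *
P=capture("wrist");s=state();print(s["tcp_pos"],s["tcp_rot"][2])
rr,cc=np.mgrid[0:420,0:560];M,o=cam_T(P);K=np.array(P["K"]);d=P["depth"]
X=np.stack([(cc-K[0,2])/K[0,0]*d,(rr-K[1,2])/K[1,1]*d,d],-1)@M.T+o
T=R.from_euler('xyz',s["tcp_rot"],degrees=True).as_matrix();Y=(X-s["tcp_pos"])@T
m=(abs(X[...,2]-.08)<.003)&(rr<190);print(m.sum(),np.median(X[m][:,2]))
y=Y[m];print("deck tool y",np.percentile(y[:,1],[.5,99.5]),y[:,1].min(),y[:,1].max(),"x max",np.percentile(y[:,0],99.5),y[:,0].max())
ys=np.arange(-.03,.035,.01);e=[y[abs(y[:,1]-v)<.003][:,0].max() for v in ys];f=np.polyfit(ys,e,1);print("deck edge deg",np.degrees(np.arctan(f[0])),f[1])
hsv=cv2.cvtColor(P["color"],cv2.COLOR_BGR2HSV)
w=(d>0)&(hsv[...,0]<22)&(hsv[...,1]>90)&(abs(Y[...,2]-.013)<.003);b=Y[w];print("board y",b[:,1].min(),b[:,1].max(),"xmax",np.percentile(b[:,0],99.7))
ys=np.arange(-.08,.11,.02);e=[b[abs(b[:,1]-v)<.004][:,0].max() for v in ys];f=np.polyfit(ys,e,1);print("board edge deg",np.degrees(np.arctan(f[0])),f[1])
E
```

```text
[ 0.63984234 -0.09742894  0.19522302] 1.7402181926551439
3118 0.0795970142025074
deck tool y [-0.19641467  0.04455247] -0.20001710374759935 0.04525549557012469 x max 0.14444402620376554 0.14576841611541427
deck edge deg 0.06865621664897537 0.03909072454167557
board y -0.0889410242874547 0.12242757499044668 xmax 0.03832370500835359
board edge deg -0.010088538798119833 0.03847910151404693
```

```bash
python3 -m pendant '[[[-0.006,0.005,0.1,0,0,0,-1],[-0.006,0.005,0.2,0,0,0,-1],[-0.006,0.005,0.27,0,0,0,-1],[-0.006,0.005,0.27,0,0,0,-1],[-0.006,0.005,0.27,0,0,0,-1]]]'
python3 -m pendant '[[[0,0,0.01,0,0,0,-1],[0,0,0.02,0,0,0,-1],[0,0,0.03,0,0,0,-1],[0,0,0.03,0,0,0,-1]]]'
python3 -m pendant '[[[0,0,0.006,0,0,0,-1],[0,0,0.012,0,0,0,-1],[0,0,0.012,0,0,0,-1]]]'
```

```text
time_s: 16.95
tcp_pos: [0.6391, -0.0998, 0.1285]
tcp_rot: [180.0, -0.1, 1.7]
wrist_force: [0.4, 0.4, -2.4]
finger_gap: 0.0159
time_s: 17.45
tcp_pos: [0.6383, -0.1001, 0.1198]
tcp_rot: [-180.0, 0.0, 1.6]
wrist_force: [0.6, 0.2, -2.7]
finger_gap: 0.0157
time_s: 17.82
tcp_pos: [0.6384, -0.1, 0.1168]
tcp_rot: [-180.0, 0.0, 1.6]
wrist_force: [0.8, 0.3, -3.0]
finger_gap: 0.0162
```

The underside is at about 88 mm, below the pin tip, with no contact force, so the pin has entered the socket. Continuing in small steps.

```bash
python3 -m pendant '[[[0,0,0.006,0,0,0,-1],[0,0,0.012,0,0,0,-1],[0,0,0.012,0,0,0,-1]]]'
python3 -m pendant '[[[0,0,0.006,0,0,0,-1],[0,0,0.01,0,0,0,-1],[0,0,0.01,0,0,0,-1]]]'
python3 -m pendant '[[[0,0,0.006,0,0,0,-1],[0,0,0.01,0,0,0,-1],[0,0,0.01,0,0,0,-1]]]'
```

```text
time_s: 18.2
tcp_pos: [0.6384, -0.1, 0.1139]
tcp_rot: [-180.0, 0.0, 1.6]
wrist_force: [-0.5, 0.1, -3.4]
finger_gap: 0.0159
time_s: 18.58
tcp_pos: [0.6387, -0.1001, 0.1123]
tcp_rot: [180.0, -0.0, 1.6]
wrist_force: [-2.2, 0.8, 3.3]
finger_gap: 0.0162
time_s: 18.95
tcp_pos: [0.6387, -0.1001, 0.1095]
tcp_rot: [180.0, -0.0, 1.6]
wrist_force: [-2.9, 1.1, 5.4]
finger_gap: 0.0159
```

The ring yields as expected (about 8 N including board weight). Pressing on to the deck.

```bash
python3 -m pendant '[[[0,0,0.004,0,0,0,-1],[0,0,0.008,0,0,0,-1],[0,0,0.008,0,0,0,-1]]]'
python3 -m pendant '[[[0,0,0.004,0,0,0,-1],[0,0,0.006,0,0,0,-1],[0,0,0.006,0,0,0,-1]]]'
```

```text
time_s: 19.32
tcp_pos: [0.6387, -0.1, 0.1085]
tcp_rot: [180.0, -0.1, 1.6]
wrist_force: [-3.7, 0.9, 10.4]
finger_gap: 0.0159
time_s: 19.7
tcp_pos: [0.6387, -0.1001, 0.1084]
tcp_rot: [180.0, -0.1, 1.6]
wrist_force: [-6.6, 1.4, 16.6]
finger_gap: 0.016
```

Bottomed out at TCP z 0.1084, the value predicted for flat on the deck, and force now rises without motion. Checking visually.

```bash
python3 - <<'E'
from h import *
for n in("wrist","scene"):
  P=capture(n);c=P["color"]
  if n=="wrist":
    s=state();rr,cc=np.mgrid[0:420,0:560];M,o=cam_T(P);K=np.array(P["K"]);d=P["depth"]
    X=np.stack([(cc-K[0,2])/K[0,0]*d,(rr-K[1,2])/K[1,1]*d,d],-1)@M.T+o
    hsv=cv2.cvtColor(c,cv2.COLOR_BGR2HSV)
    w=(d>0)&(hsv[...,0]<22)&(hsv[...,1]>90)&(abs(X[...,2]-.096)<.006);x=X[w]
    A=np.c_[x[:,:2]-[.638,-.1],np.ones(len(x))];print("board top plane",np.linalg.lstsq(A,x[:,2],rcond=None)[0],x[:,1].min(),x[:,1].max())
  else:
    c=cv2.resize(c[90:250,120:320],(740,592))
  cv2.imwrite(f"pics/j_{n}.png",c)
print(state()["wrist_force"],state()["tcp_pos"],state()["torque"])
E
```

```text
board top plane [ 5.81961969e-04 -8.95747699e-05  9.54804834e-02] -0.22359122502528722 -0.010208057774037299
[-6.8997592   1.23541765 17.16910496] [ 0.63869064 -0.10006123  0.10841255] [ 0.2559269   1.43474535 -0.02353643]
```

View pics/j_wrist.png

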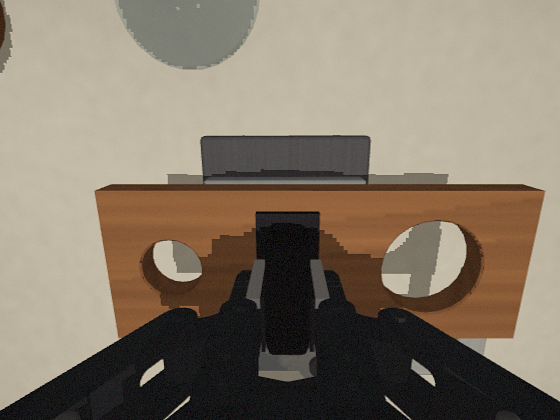

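View pics/j_scene.png

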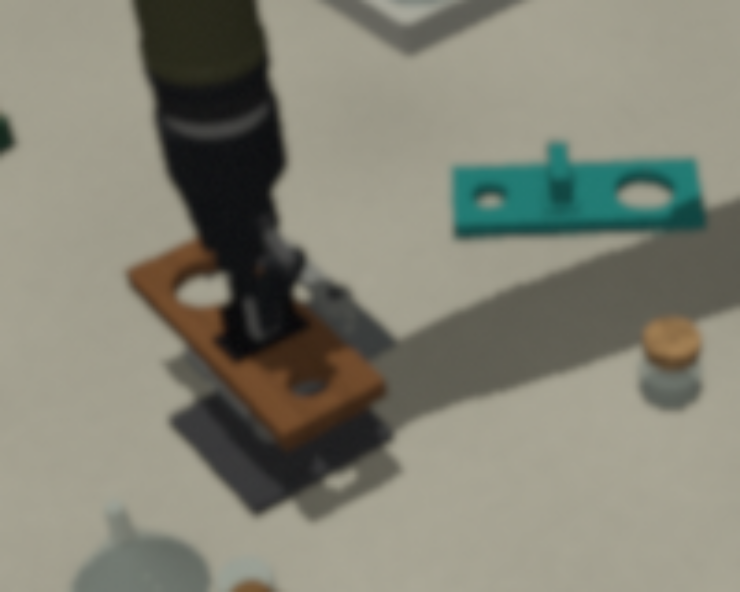

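The board is level, its top at 95.5 mm against the expected ~95.6 mm. The brace shows at its outward position beyond the board's near edge (wrist (475,355)). Force is steady at about 17 N. Handing in.

```bash
python3 - <<'E'
from h import *
print(job_done()); s=state();print(s["time_s"],s["wrist_force"],s["tcp_pos"])
E
```

```text
the job is handed in; nothing more can be done
None
the job is handed in; nothing more can be done
```

I swung the brace out by its peg, laid the wooden board on the stand with its socket on the pin, and handed the job in while still pressing it down. I handed in shortly after 20 s on the robot's clock, well inside the 54 s.

- **Brace:** The detent drew the peg away from the fingers by itself. A light push afterwards met a firm stop at about 16 N with no further motion.
- **Board:** I gripped the handle at 90 N and carried the board over with the large hole on the brace side. Just before lowering, it lined up with the deck edge to about 0.1°. On the way down, the pin went into the socket without any contact force.
- **Pressing:** The ring gave way as expected, and the board stopped at the height predicted for lying flat on the deck. Its top measured level at 95.5 mm, against about 95.6 mm expected. The push was about 17 N at the wrist and holding steady.

**Failed or uncertain checks:**
- The cameras disagreed on the pin position by up to about 5 mm, so I aligned the board to the deck in a single wrist picture.
- About 7 N of sideways force remained at the end.
- In the last pictures the peg itself was hidden and only part of the brace could be seen.
- The bottle was only partly in view in the last pictures, but the funnel and jar showed no sign of being disturbed. I did not measure any of them again.

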